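# Seat the router template on its locating pins

## Robot

A 7-joint arm with a two-finger parallel gripper is mounted at the origin on the work surface. World frame = base frame: x ahead of the robot, y to its left, z up, the work surface at z = 0. Lengths are in m, angles in rad, forces in N, time in s.
With the tool pointing down it reaches from about 0.425 to 0.825 m from the base axis. Payload 3.6 kg.
Tool frame: the origin (TCP) lies where the fingers leave the gripper's body, on its centre line; the fingertips stand 73 mm ahead of it and the grasp point (between the pads) lies 54 mm ahead of it; x points along the fingers, y is the direction in which the jaws open and shut, and the axes are right-handed (so a half turn about x gives the same grasp; the last joint's range is limited). The gripper opens to 85 mm and grips with 20 to 120 N. Pads are 22 mm wide; open, the fingers measure 114 mm over their backs; the gripper's body (76 mm by 85 mm) begins 54 mm behind the grasp point. The pads swing forward as they close: fully open they stand 13 mm farther back than shut.
Start: joints at [1.129, 0.615, -0.013, 1.423, 0.008, 1.103, -0.04], TCP at [0.262, -0.595, 0.304] pointing down, gripper open.
Joint ranges: [-3.12, 3.12], [-0.3, 2.06], [-1.34, 1.32], [0.26, 2.42], [-1.36, 4.5], [0.01, 1.98], [-2.84, 2.84]. Speed limits (rad/s): [2.79, 2.79, 3.14, 3.14, 3.14, 3.14, 3.14].

## Interface

Orientations are given as a unit quaternion [x, y, z, w].
In Python, from station import arm, snapshot, camera_info, ticket gives the robot as it stands. Calls block until the motion is done:
- arm.movep(position, orientation): joint-space move of the TCP to a pose.
- arm.line_to(position, velocity=0.15, ori=None): straight line of the TCP; ori=None keeps the orientation; velocity is the mean speed in m/s.
- arm.move_j(angles): joint-space move.
- arm.move_gripper(opening, effort=None): opening from 0.0 (shut) to 1.0 (fully open); effort is the grip in N (None keeps the last); returns when the fingers have stopped.
- arm.pause(seconds).
- arm.ik(position, orientation): joint angles nearest the present ones, or None.
- snapshot(name): name is "side" or "top" or "wrist"; returns the picture (480x640x3 uint8, blue, green, red); there is no depth.
- camera_info(name): a dict with "fx", "fy", "cx", "cy" (pixels), "R" (3x3) and "t" (3): a world point X has camera coordinates R X + t; the wrist camera has in their place "T_tool_cam" (4x4, takes a point from camera to tool coordinates, whose origin is the TCP and whose axes are the tool frame's). Camera axes: x right, y down, z forward; pixel columns grow to the right and rows downward; lengths in m; the calibration is good to about 2 mm. A picture is of the moment at which its call begins: read the wrist's pose just before it. camera_info takes no time and is no camera call.
A pose or a line that the arm cannot do raises arm.MotionError and nothing moves.
- ticket.finish_job(): hands the job in, once; it reports no verdict.
Readings, each from a call of its own:
- arm.read_time(): time.
- arm.read_joint_positions(): joint angles.
- arm.read_dq(): joint speeds.
- arm.read_effort(): joint torques, N m.
- arm.read_tool_pos(): TCP position.
- arm.read_eef_rot(): TCP orientation.
- arm.read_ft_force(): force on the tool from outside, world axes, zero at the start.
- arm.read_wrist_torque(): the same for the moment, N m.
- arm.read_opening(): opening from 0.0 (shut) to 1.0 (fully open).
Only numpy, scipy, OpenCV 4.12 (cv2) and the standard library are available. Lean on these libraries where they do the work, as an engineer would, in place of code of your own. Each camera call takes 0.05 s, during which the arm holds its last target. There are 200 camera calls.

## Task

Push the dark router template across the jig board with the fingertips until its two round holes drop over the board's two steel pins and it lies flat on the board at the pencil marks. Do not pick the template up: it is only slid along, never lifted off the board and pins. Leave the hinge, the offcut, the glue bottle and the tools where they are, and finish clear of everything.

Things in the scene. Friction and masses are not known exactly. Their poses are not given: they have to be found in the camera images.
- jig: Jig board: plywood, 260 (x) x 320 (y) x 18 mm, fixed on the table. Origin: centre of its underside (table height), z up; +x points away from the robot, turned at most 0.35 rad either way. Two steel pins stand on it at x +40, y -65 and +65 mm. Dark pencil corner marks on its top outline the template's seated place, a 150 x 180 mm rectangle about the board's centre
- template: Router template: loose dark wooden plate 150 (x) x 180 (y) x 12 mm, 0.3 to 0.55 kg. Origin: centre of its underside; z up, +x to its far edge. It starts with its near edge on the board and its far part up on the pins (slope about 0.095 rad, origin 7 mm above the board top), 17 to 28 mm short of its place towards -x, up to 18 mm aside, turned up to 0.12 rad from the board
- template_window (a point): Centre, at the underside, of the rectangular window right through the template, 50 (x) x 60 (y) mm, at x -20, y 0 mm in the template's frame. The template slides with a push of a few newtons at its edges or in this window and tips down onto the board by itself once both holes are over the pins; seated, its origin is 18 mm above the board's origin and its axes lie along the board's
- pin0 (a point): Centre of the top of the right (-y) pin, 31 mm above the table. Both pins: steel, diameter 12 mm, 13 mm proud of the board, the top 3 mm a cone down to diameter 6; hidden under the template at the start; they stand 1 mm above its top when it is seated
- pin1 (a point): Centre of the top of the left (+y) pin, 31 mm above the table
- hole0 (a point): Centre, at the underside, of the template's right (-y) round through hole, diameter 16.5 mm, at x +40, y -65 mm in the template's frame; belongs over pin0
- hole1 (a point): Centre, at the underside, of the template's left (+y) round through hole, diameter 16.5 mm, at x +40, y +65 mm in the template's frame; belongs over pin1
- hinge: a loose brass butt hinge lying open and flat, 70 x 50 x 6, on the far (+x) left corner of the jig board; bystander. Sizes in mm; origin at the centre of its underside
- offcut: a small pale wood offcut, 30 x 55 x 30, standing on the far right corner of the jig board; bystander. Sizes in mm; origin at the centre of its underside
- glue: an upright white glue bottle, diameter 56, height 160, on the table off the board's left side; bystander. Sizes in mm; origin at the centre of its underside
- screwdriver: a red-handled screwdriver, about 200 long, lying on the table along the board's right side; bystander. Sizes in mm; leave it where it is
- hammer: a hammer, about 280 long, lying on the table to the left; bystander. Sizes in mm; leave it where it is
- square: a try square (wooden stock 110, steel blade 160 long) lying on the table to the right, nearer the robot; bystander. Sizes in mm; leave it where it is
Things that resemble listed ones, but are neither listed nor needed, are in the scene too. What is shaped like the template but orange or red is not meant.

How it is judged:
By the outcome, as a careful person would: the job done as asked, in the order asked, and still so for the second after the job is handed in, with the robot touching nothing.
It also fails if it takes over 64 s, if anything falls off the work surface, if the arm or the gripper's body presses on something with over 40 N, if the wrist force passes 120 N, or if a joint passes its speed limit or range.

## Working session

There is one attempt and no reset: what is moved stays moved. The work goes in short steps, each a Python script; the robot and the scene stay as the last script left them, time stands still between calls to the robot, and variables do not carry over. Pictures are saved under pics/ and viewed, about 8 in all and at most 12, crops included, and the job is handed in when it is done.

```bash
mkdir -p pics
python3 - <<'E'
from station import arm,snapshot,camera_info
import cv2,numpy as np
for n in("top","side"):
    cv2.imwrite(f"pics/{n}0.png",snapshot(n)); c=camera_info(n); print(n,c)
print(camera_info("wrist"),arm.read_tool_pos(),arm.read_eef_rot(),arm.read_time())
E
```

```text
top {'fx': 565.2900752664024, 'fy': 565.2900752664024, 'cx': 312.40492798598, 'cy': 235.37840305672623, 'R': array([[ 0.01610108, -0.99983369,  0.00856405],
       [-0.98900886, -0.01718463, -0.14685425],
       [ 0.146977  , -0.00610541, -0.98912107]]), 't': array([-0.03940427,  0.51715987,  1.41513705])}
side {'fx': 621.9949306403148, 'fy': 621.9949306403148, 'cx': 318.93439274324635, 'cy': 242.54799412902648, 'R': array([[-0.91307535,  0.40744377,  0.01682221],
       [ 0.25131523,  0.59472219, -0.76364008],
       [-0.32114494, -0.69303325, -0.64542299]]), 't': array([ 0.46762096, -0.06107924,  1.74051819])}
{'fx': 393.30259694508834, 'fy': 393.30259694508834, 'cx': 321.73748286513586, 'cy': 234.192967371287, 'T_tool_cam': array([[ 1.21656371e-04, -3.15942220e-01,  9.48778425e-01,
        -6.98433260e-02],
       [ 9.99999975e-01,  2.14205095e-04, -5.68941423e-05,
        -6.26011396e-04],
       [-1.85257911e-04,  9.48778408e-01,  3.15942238e-01,
        -8.03215883e-02],
       [ 0.00000000e+00,  0.00000000e+00,  0.00000000e+00,
         1.00000000e+00]])} [ 0.2617342  -0.59439143  0.30283948] [-0.69176769 -0.14643056  0.69213411 -0.14479617] 0.1
```

View pics/top0.png

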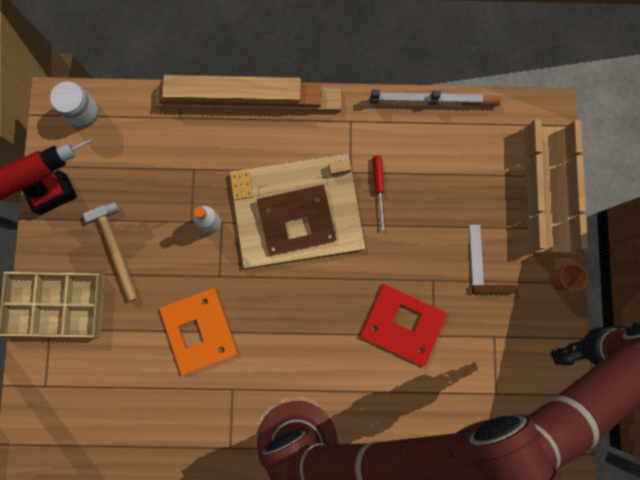

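View pics/side0.png

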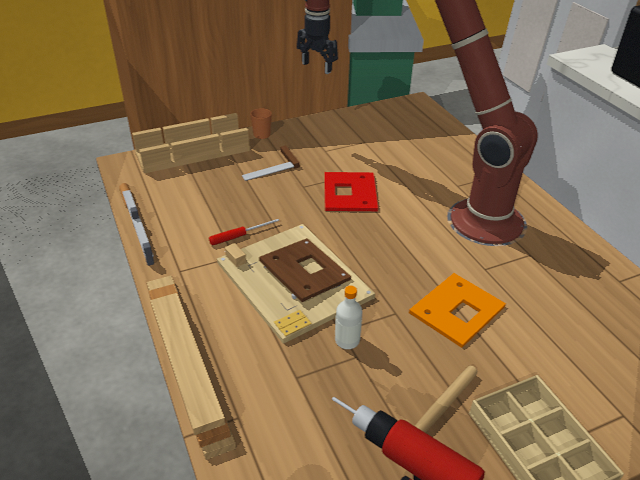

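The dark template sits at about (297,219) on the board (296,211) in the top view. The glue bottle is to its left at (205,220), the offcut at (339,168) and the hinge at (242,184). Next is a close wrist view.

```bash
cat > h.py <<'E'
from station import arm,snapshot,camera_info,ticket
import cv2,numpy as np
from scipy.spatial.transform import Rotation as Ro
def down(yaw):  # tool x down, jaws along yaw+90deg, tool z along yaw
    c,s=np.cos(yaw),np.sin(yaw)
    return Ro.from_matrix(np.array([[0,-s,c],[0,c,s],[-1,0,0]])).as_quat()
def back(uv,z,cam):  # pixel -> world at height z ; cam=(K4,R,t)
    (fx,fy,cx,cy),R,t=cam
    d=R.T@np.array([(uv[0]-cx)/fx,(uv[1]-cy)/fy,1]); o=-R.T@t
    return o+d*(z-o[2])/d[2]
def proj(X,cam):
    (fx,fy,cx,cy),R,t=cam; p=R@np.asarray(X)+t
    return np.array([fx*p[0]/p[2]+cx,fy*p[1]/p[2]+cy])
def cam(n):
    c=camera_info(n);K=[c[k] for k in("fx","fy","cx","cy")]
    if n!="wrist": return K,c["R"],c["t"]
    T=np.eye(4);T[:3,:3]=Ro.from_quat(arm.read_eef_rot()).as_matrix();T[:3,3]=arm.read_tool_pos()
    M=np.linalg.inv(T@c["T_tool_cam"]);return K,M[:3,:3],M[:3,3]
E
python3 - <<'E'
from h import *
c=cam("top")
for n,uv,z in[("bFL",(230,172),.018),("bFR",(348,154),.018),("bNR",(364,249),.018),("bNL",(244,267),.018),("tFL",(257,199),.044),("tFR",(325,185),.044),("tNR",(335,240),.03),("tNL",(269,254),.03)]: print(n,back(uv,z,c).round(3))
print(Ro.from_quat(arm.read_eef_rot()).as_matrix().round(2))
b=back((297,211),.018,c); print(b)
yaw=0.15
p=[b[0]-.04,b[1],.27]
print(arm.ik(p,down(yaw)),arm.ik(p,down(yaw+np.pi)))
arm.movep([.4,-.35,.32],down(yaw)) if arm.ik([.4,-.35,.32],down(yaw)) is not None else None
arm.movep(p,down(yaw))
w=cam("wrist");im=snapshot("wrist");cv2.imwrite("pics/w0.png",im);import pickle;pickle.dump(w,open("w0.pkl","wb"))
print(arm.read_time(),arm.read_tool_pos(),arm.read_joint_positions())
E
```

```text
bFL [0.687 0.19  0.018]
bFR [ 0.742 -0.122  0.018]
bNR [ 0.487 -0.166  0.018]
bNL [0.435 0.145 0.018]
tFL [0.609 0.114 0.044]
tFR [ 0.65  -0.061  0.044]
tNR [ 0.508 -0.089  0.03 ]
tNL [0.469 0.08  0.03 ]
[[-0.    0.4  -0.92]
 [ 0.   -0.92 -0.4 ]
 [-1.   -0.    0.  ]]
[0.58472549 0.01058584 0.018     ]
[ 0.43927968  0.59931451 -0.79193202  1.76066807  0.49929644  0.99444584
  1.17451849] [ 0.00600662  0.49044708 -0.09796811  1.77408698  0.05981437  0.87993222
 -1.5394118 ]
3.3667 [0.54490705 0.00847639 0.26986506] [ 0.42911363  0.59254884 -0.7674527   1.76070361  0.48457467  0.98768476
  1.1892044 ]
```

View pics/w0.png

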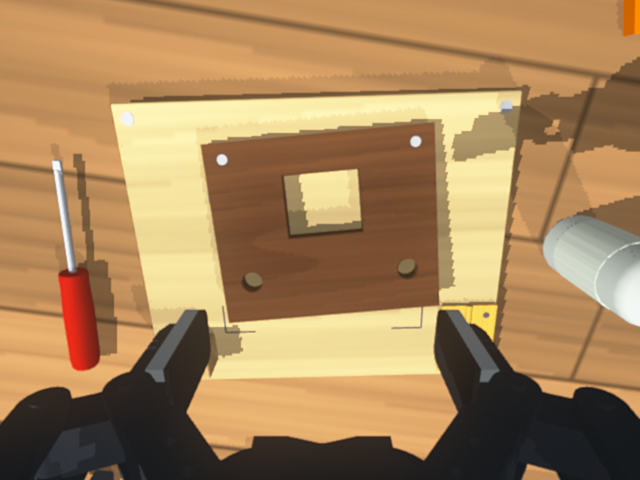

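Wrist view (its top is the robot side): the board corners are at about (112,103), (521,92) and the template corners at (203,146), (436,123), (439,304), (229,321). The far pencil marks are at (225,332) and (421,327). I'll enlarge it to read the pixels.

Run:
```python
import cv2
im=cv2.imread("pics/w0.png")[80:390,100:530]
cv2.imwrite("pics/w0c.png",cv2.resize(im,None,fx=1.85,fy=1.85,interpolation=cv2.INTER_CUBIC))
```

```text
(no output)
```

View pics/w0c.png

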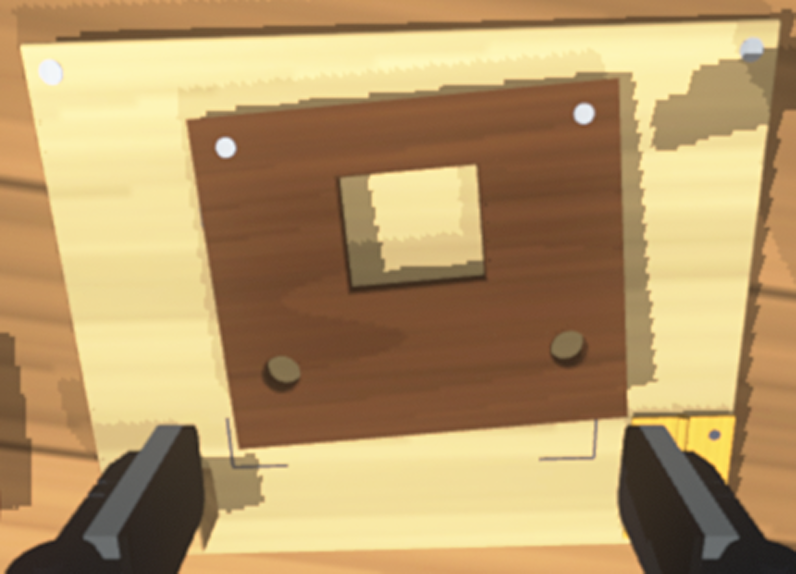

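```bash
cat >> h.py <<'E'
from scipy.optimize import least_squares
def fit(pts,px,w,pitch,z0,x0):
    pts=np.array(pts)/1000.; px=np.array(px,float)
    def X(q): return pts@(Ro.from_euler("z",q[2])*Ro.from_euler("y",-pitch)).as_matrix().T+[q[0],q[1],z0]
    f=lambda q:np.concatenate([proj(a,w)-b for a,b in zip(X(q),px)])
    r=least_squares(f,x0); return r.x,r.fun.reshape(-1,2)
E
python3 - <<'E'
from h import *; import pickle
w=pickle.load(open("w0.pkl","rb")); u=lambda L:np.array(L)/1.85+[100,80]
B,e=fit([(-130,-160,18),(-130,160,18),(75,-90,18),(75,90,18)],u([(22,44),(780,20),(233,466),(595,457)]),w,0,0,[.58,.01,.16])
print(B,e.round(1).tolist())
T,e2=fit([(-75,-90,12),(-75,90,12),(75,90,12),(75,-90,12),(-45,-30,12),(-45,30,12),(5,30,12),(5,-30,12)],u([(188,121),(618,80),(627,415),(240,447),(338,178),(477,166),(485,279),(352,291)]),w,.095,.025,B)
print(T,e2.round(1).tolist())
d=T-B;c,s=np.cos(B[2]),np.sin(B[2]);print("rel",c*d[0]+s*d[1],-s*d[0]+c*d[1],d[2])
np.save("B.npy",B);np.save("T.npy",T)
E
```

```text
[0.58815128 0.01440865 0.17748654] [[-1.9, 0.6], [2.1, 0.3], [1.7, -0.3], [-2.0, -0.4]]
[0.55919423 0.01405368 0.24055037] [[-1.0, -1.0], [0.7, -1.4], [1.0, 1.5], [-0.9, 1.5], [-0.5, -0.0], [0.8, -0.6], [0.9, 0.6], [-1.0, 0.6]]
rel -0.028564822228533075 0.0047631559510848236 0.06306383334521629
```

```bash
cat >> h.py <<'E'
def P(q,x,y,z): 
    c,s=np.cos(q[2]),np.sin(q[2]); return np.array([q[0]+c*x-s*y,q[1]+s*x+c*y,z])
def st(m=""): print(m,arm.read_time(),arm.read_tool_pos().round(4) if hasattr(arm.read_tool_pos(),'round') else arm.read_tool_pos(),np.round(arm.read_ft_force(),1),round(float(arm.read_opening()),3))
E
python3 - <<'E'
from h import *
B,T=np.load("B.npy"),np.load("T.npy")
q=down(T[2])
arm.move_gripper(0.2,20); st("g")
arm.movep(P(T,-20,0,1)*[1,1,.17] if 0 else [*P(T,-.020,0,0)[:2],.17],q); st("above")
for z in(.125,.110,.100,.096):
    arm.line_to([*P(T,-.020,0,0)[:2],z],.08); st(z)
    if abs(arm.read_ft_force()[2])>6: break
cv2.imwrite("pics/w1.png",np.vstack([snapshot("wrist")[100:400,:],cv2.resize(snapshot("side")[210:360,200:420],(440,300))[:, :].copy() if 0 else cv2.copyMakeBorder(cv2.resize(snapshot("side")[210:360,200:420],(440,300)),0,0,0,200,0)]))
E
```

```text
g 4.025 [0.5447 0.0106 0.27  ] [ 0.8 -1.  -0.3] 0.196
above 4.5083 [0.5403 0.0098 0.1704] [ 1.  -0.2  0.4] 0.197
0.125 5.225 [0.5399 0.0095 0.1249] [ 0.3 -0.5  1.1] 0.202
0.11 5.5667 [0.5394 0.0092 0.1094] [ 0.2 -0.   0.7] 0.196
0.1 5.8417 [0.5394 0.0092 0.0994] [ 0.2  0.7 -0.4] 0.203
0.096 6.0917 [0.5397 0.0093 0.0958] [ 0.6 -0.6 -0.5] 0.202
```

View pics/w1.png

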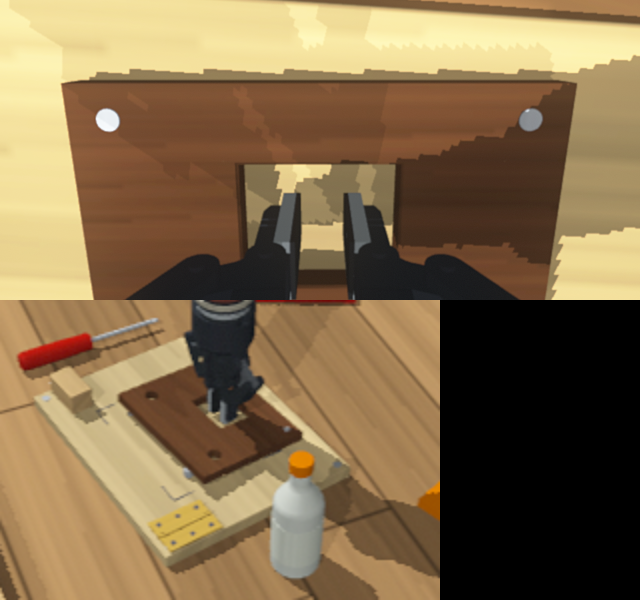

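The fingers stand centred in the window with no contact. The pins aren't in the way. Opening slightly, then pushing with the yaw changing to the board's.

Run:
```python
from h import *
B,T=np.load("B.npy"),np.load("T.npy")
arm.move_gripper(0.31,20); st("g")
# into contact with far window edge, template's own yaw
p=P(T,-.008,0,.0955); arm.line_to(p,.05); st("touch")
# carry: board-relative template pose from start to 8 mm short
d=T-B;c,s=np.cos(B[2]),np.sin(B[2]);r0=np.array([c*d[0]+s*d[1],-s*d[0]+c*d[1],d[2]]);r1=np.array([-.008,0,0])
for k in np.linspace(.2,1,5):
    r=r0+(r1-r0)*[k,k,min(1,k*1.0)]
    t=np.array([*P(B,r[0],r[1],0)[:2],B[2]+r[2]])
    arm.line_to(P(t,-.006,0,.0955),.04,down(t[2])); st(k)
    if np.linalg.norm(arm.read_ft_force())>25: print("STOP");break
im=snapshot("wrist");s_=snapshot("side")[210:360,200:420]
cv2.imwrite("pics/w2.png",np.vstack([im[100:400],cv2.copyMakeBorder(cv2.resize(s_,(440,300)),0,0,0,200,0)]))
```

```text
g 6.45 [0.5398 0.0093 0.0961] [1.1 0.5 0.7] 0.31
touch 6.8417 [0.5518 0.0123 0.0954] [-0.8 -0.1  0.4] 0.314
0.2 7.1417 [0.5577 0.0124 0.0954] [0.3 0.1 0.3] 0.308
0.4 7.4 [0.562  0.0123 0.0954] [-1.  -0.4 -0.3] 0.313
0.6000000000000001 7.6583 [0.5664 0.0122 0.0955] [-0.4  0.3 -1.1] 0.309
0.8 7.9167 [0.5708 0.012  0.0956] [ 0.  -0.3  0.1] 0.311
1.0 8.175 [0.5751 0.0119 0.0956] [-0.6 -0.  -0.7] 0.308
```

View pics/w2.png

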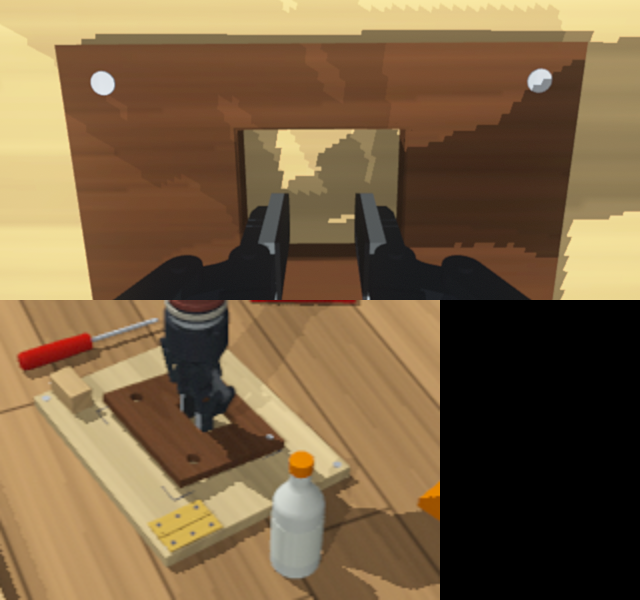

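It followed the push, now square to the tool. I'll retract and measure it against the board once.

```bash
cat >> h.py <<'E'
import pickle
def look(name,B,z=.22,x=-.05):
    arm.line_to([*P(B,x,0,0)[:2],z],.15,down(B[2])); arm.pause(.2)
    w=cam("wrist"); im=snapshot("wrist"); pickle.dump(w,open(name+".pkl","wb")); cv2.imwrite(f"pics/{name}.png",im)
def out():
    p=np.array(arm.read_tool_pos()); B=np.load("B.npy")
    arm.line_to(p-[.006*np.cos(B[2]),.006*np.sin(B[2]),0],.05); arm.move_gripper(.2,20)
    p=np.array(arm.read_tool_pos()); arm.line_to([p[0],p[1],.13],.08)
E
python3 - <<'E'
from h import *
B=np.load("B.npy"); out(); arm.move_gripper(0.0,20) if 0 else None
look("w3",B,.24,-.05); st()
im=cv2.imread("pics/w3.png"); cv2.imwrite("pics/w3v.png",cv2.resize(im[40:440,60:600],None,fx=1.45,fy=1.45,interpolation=cv2.INTER_CUBIC))
E
```

```text
10.5333 [0.5388 0.0056 0.2392] [0.2 0.8 0.1] 0.2
```

View pics/w3v.png

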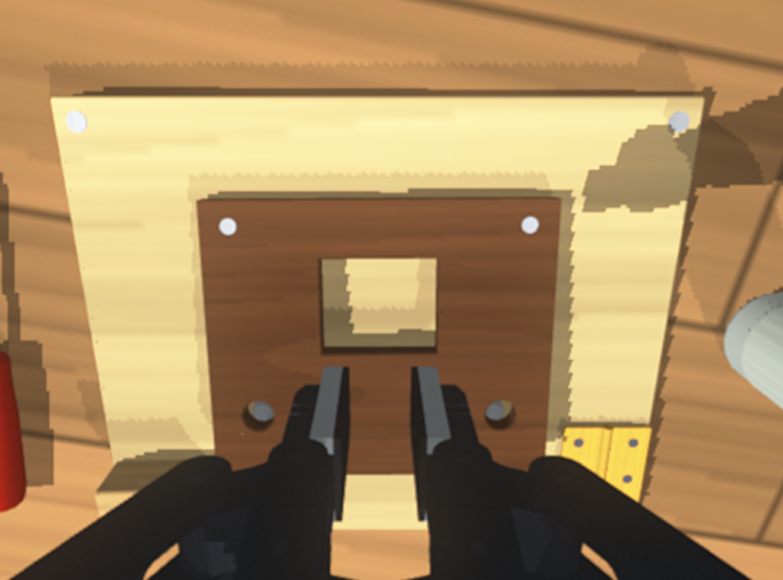

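Run:
```python
from h import *
w=pickle.load(open("w3.pkl","rb")); u=lambda L:np.array(L)/1.45+[60,40]; B=np.load("B.npy")
B2,e=fit([(-130,-160,18),(-130,160,18)],u([(51,98),(706,93)]),w,0,0,B); print(B,B2,e.round(1).tolist())
T,e2=fit([(-75,-90,12),(-75,90,12),(-45,-30,12),(-45,30,12),(5,30,12),(5,-30,12)],u([(198,200),(559,199),(321,259),(436,259),(437,352),(321,352)]),w,.1,.0258,B)
print(T,e2.round(1).tolist())
for b in(B,B2):
    d=T-b;c,s=np.cos(b[2]),np.sin(b[2]);print("rel",c*d[0]+s*d[1],-s*d[0]+c*d[1],d[2])
np.save("T.npy",T)
```

```text
[0.58815128 0.01440865 0.17748654] [0.58709471 0.0151235  0.18505823] [[-1.5, 0.3], [1.5, 0.3]]
[0.58115519 0.01340082 0.18022872] [[-1.9, -0.5], [1.8, -0.4], [-1.4, 0.1], [1.6, -0.2], [-0.4, 0.8], [0.3, 1.0]]
rel -0.007064125799950879 0.00024321035132865302 0.002742184231807665
rel -0.006155090315495169 -0.0006003676555024436 -0.004829505821711516
```

Aligned to within about 1 mm and 0.005 rad, 6–7 mm short. Pushing on in small steps.

Run:
```python
from h import *
B,T=np.load("B.npy"),np.load("T.npy"); B[2]=T[2]
a=P(T,-.018,0,.13); arm.line_to(a,.15,down(B[2])); 
arm.line_to([*a[:2],.0955],.08); arm.move_gripper(.31,20); st("in")
arm.line_to(P(T,-.008,0,.0955),.05); st("touch")
for x in np.arange(-.005,.0035,.0015):
    arm.line_to(P(B,x-.006,0,.0955),.02); arm.pause(.1); st(round(x,4))
    f=np.array(arm.read_ft_force()); 
    if np.linalg.norm(f[:2])>9: print("resist");break
out(); look("w4",B,.24,-.05); st()
im=cv2.imread("pics/w4.png"); s_=snapshot("side")[210:360,200:420]
cv2.imwrite("pics/w4v.png",np.vstack([im[100:420],cv2.copyMakeBorder(cv2.resize(s_,(396,270)),0,0,0,244,0)]))
```

```text
in 12.275 [0.5637 0.0102 0.0959] [ 0.5 -0.4 -0.8] 0.307
touch 12.625 [0.5738 0.0121 0.0955] [-0.1 -0.6 -1. ] 0.311
-0.005 13.075 [0.5773 0.0125 0.0955] [ 0.2 -0.7  0.6] 0.308
-0.0035 13.425 [0.5788 0.0127 0.0955] [0.1 0.5 0. ] 0.31
-0.002 13.775 [0.5803 0.013  0.0955] [-0.1 -0.1 -0.5] 0.311
-0.0005 14.125 [0.5814 0.0131 0.0954] [-2.3  0.3  1.5] 0.309
0.001 14.475 [0.5831 0.0134 0.0954] [-0.9 -0.3  1.3] 0.308
0.0025 14.825 [0.5846 0.0137 0.0954] [-2.1 -0.3 -0.6] 0.312
 17.125 [0.5389 0.0055 0.2392] [-0.2 -0.   0.2] 0.198
```

View pics/w4v.png

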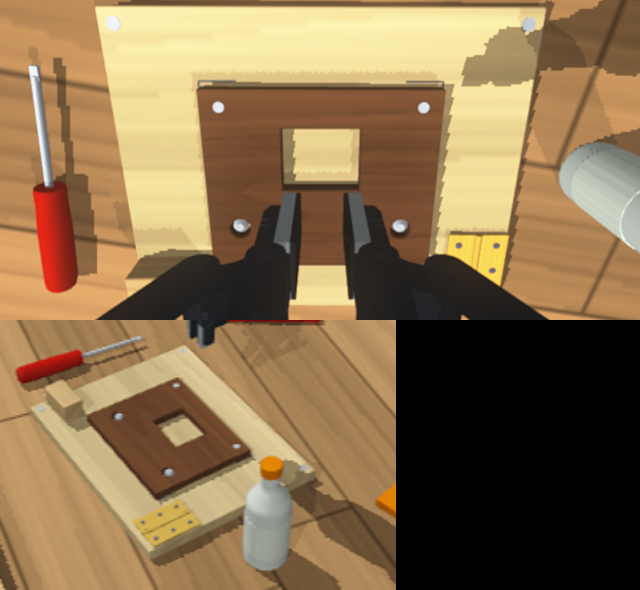

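The pins fill both holes and the near marks show along the template's near edge, so it looks seated. One closer check for flatness.

Run:
```python
from h import *
B=np.load("B.npy"); arm.move_gripper(1.0)
look("w5",B,.20,-.045); im=cv2.imread("pics/w5.png")
look("w6",B,.30,-.12)
s_=snapshot("side")[240:315,240:370]
cv2.imwrite("pics/w5v.png",np.vstack([cv2.resize(im[60:360,60:600],(540,300)),cv2.resize(s_,(540,300),interpolation=cv2.INTER_CUBIC)])); st()
```

```text
19.7917 [ 0.4701 -0.0067  0.2995] [ 1.3 -0.2 -0.2] 0.997
```

View pics/w5v.png

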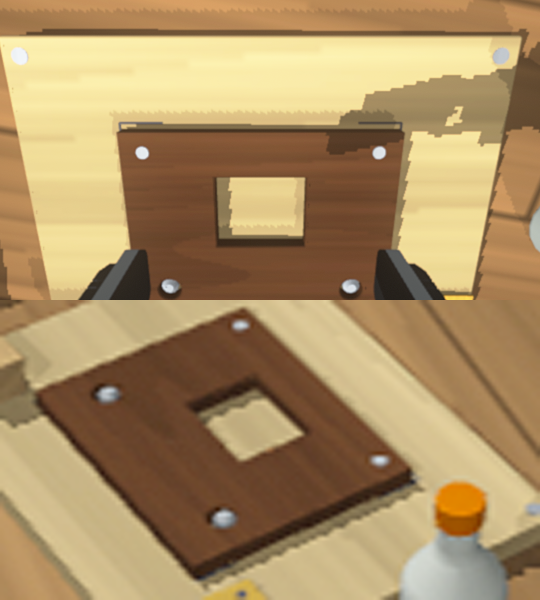

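Run:
```python
from h import *
B=np.load("B.npy"); w=cam("side")
px=np.array([(247,308),(412,470),(197,570),(38,392)],float); px-=[0,300]; px=px/[540/130,4]+[240,240]
pts=[(-75,-90,12),(-75,90,12),(75,90,12),(75,-90,12)]
hp=np.array([(107,394),(222,518)])-[0,300]; hp=hp/[540/130,4]+[240,240]
for pit,z in((0,.018),(.03,.0203),(.06,.0225),(.1,.0258)):
    T,e=fit(pts,px,w,pit,z,B); d=T-B;c,s=np.cos(B[2]),np.sin(B[2])
    print(pit,"rel",np.round([c*d[0]+s*d[1],-s*d[0]+c*d[1],d[2]],4),"rms",np.sqrt((e**2).mean()).round(2))
# pin-top positions seen vs expected from B, z=31
for p in hp:
    X=back(p,.031,w)-[B[0],B[1],0]; print("pin rel",(c*X[0]+s*X[1]).round(4),(-s*X[0]+c*X[1]).round(4))
```

```text
0 rel [ 0.0002  0.0024 -0.0018] rms 0.38
0.03 rel [0.0019 0.0045 0.0048] rms 0.6
0.06 rel [0.0035 0.0066 0.0114] rms 0.97
0.1 rel [0.0059 0.0097 0.0197] rms 1.52
pin rel 0.0406 -0.0628
pin rel 0.0414 0.0664
```

The flat hypothesis fits best (0.38 px rms), with the template within about 1 mm of its place once the offset seen at the pins is taken off. The arm is clear, so I'm handing in.

```bash
python3 -c "
from h import *
st(); ticket.finish_job(); st()"
```

```text
19.7917 [ 0.4701 -0.0067  0.2995] [ 1.3 -0.2 -0.2] 0.997
the job is handed in; nothing more can be done
the job is handed in; nothing more can be done
```

The template is seated on both pins at the pencil marks, and I handed the job in at 19.8 s with the gripper open about 0.2 m above the board. I pushed it with the part-open fingers in its window, in two pushes with a measurement between them. It was never gripped or lifted, and the highest force I read while pushing was about 3 N.

**Flatness and position:** In the last pictures both pins show through the holes. A fit to the side view favours a flat template: 0.38 px error, against 1.5 px for a template still tilted on the pins. It put the template 0.2 mm off in x, 2.4 mm in y and 0.002 rad in rotation. The pins themselves, whose positions are known, read about 1–2 mm off in the same view, so I take the real error as about 1 mm.

**Disagreement:** My two measurements of the board differed by about 1 mm and 0.008 rad, which is within the camera calibration error.

**Other objects:** The hinge, offcut, glue bottle and screwdriver look unmoved in the last pictures. I did not look again at the hammer and try square, but the arm stayed well above the table away from the board.

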